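Load a test coupon and hold the sprung shutter lever open

ROBOT

A 7-joint arm with a two-finger parallel gripper is mounted at the origin on the work surface. World frame = base frame: x ahead of the robot, y to its left, z up, the work surface at z = 0. Lengths are in mm, angles in rad, forces in N, time in s.
With the tool pointing down it reaches from about 425 to 925 mm from the base axis. Payload 6.8 kg.
Tool frame: the origin (TCP) lies at the very end of the fingers, on their centre line; the grasp point (between the pads) lies 19 mm behind it; z points along the fingers, y is the line along which they close (so a half turn about z gives the same grasp; the last joint's range is limited). The gripper opens to 85 mm and grips with 20 to 120 N. Pads are 22 mm wide; open, the fingers measure 114 mm over their backs; the gripper's body (76 mm by 85 mm) begins 54 mm behind the grasp point. The pads swing forward as they close: fully open they stand 13 mm farther back than shut.
Start: joints at [-1.292, 0.477, 0.022, 1.555, -0.011, 1.109, -0.083], TCP at [254.626, 625.15, 231.308] pointing down, gripper open.
Joint ranges: [-2.96, 2.96], [-0.34, 2.1], [-1.41, 1.46], [0.24, 2.44], [-1.37, 4.51], [0.17, 1.92], [-2.96, 2.96]. Speed limits (rad/s): [2.39, 2.39, 3.14, 3.14, 3.14, 3.14, 3.14].

INTERFACE

Orientations are given as a rotation vector (axis times angle).
In Python, from station import get_state, vision, ticket gives the robot as it stands. The module is installed in compiled form; this text tells all that it offers.
- The arm moves only by the tool arm_command, never from a script. Its arguments are lists of equal length, an entry for each row: "travel": the shift along the world's x, y, z in units of 30 mm (1.0 is 30 mm), a list of three; "yaw": the turn about the world's z in units of 5 degrees (1.0 is 5 degrees). In form: {"travel": [[x, y, z], ...], "yaw": [yaw, ...]}. A call has exactly 8 rows; each row shifts and turns the commanded pose from where the row before left it; what a row does not reach is not made up. A row lasts 1/10 s, in which the tool goes at most 50 mm and 8.59 degrees, less where a joint would pass 70% of its speed; a pose out of reach is approached as far as the arm can. A call is refused whole if a number of a shift passes 1 or a number of a turn 1, either way. A call with a gripper value outside its range is refused whole. "fingers" is the closure, from -1 (fully open) to 1 (shut), so that 0 is half open, set as the call begins (left out, the last holds). The fingers move at their own pace and stop on an object; the grip force is fixed at half the most. Time passes only in rows, so rows that do not move let the fingers close, or fill a call up. It gives the time, the measured TCP pose, the force, the opening and the grip force at its end, in the units of the state.
- get_state(): the state, without advancing time (a new reading comes with each control period).
- vision.camera(name): name is "scene" or "top"; returns a dict with "color" (400x640x3 uint8, blue, green, red), "depth" (400x640 float32, mm along the optical axis (not along the pixel's ray), 0 where there is no reading), "fx", "fy", "cx", "cy" (pixels), "dist" ([k1, k2, p1, p2, k3] as OpenCV has them; the pictures are not rectified), "cam_to_world" (4x4, takes a point from camera to world coordinates). Camera axes: x right, y down, z forward; pixel columns grow to the right and rows downward; lengths in mm; the calibration is good to about 2 mm. A picture is of the moment at which its call begins.
- ticket.job_done(): hands the job in; it is judged then, once.
Trained networks look in a picture, given as the dict that the camera call returned (one of the last four; its "shot" number tells which), for a name from the list of things; names that differ only in an ending like _2 or _b are one class to them, and where a whole thing is asked for, a point or a joint stands for the part that bears it (a point fixed in the world has none). Each returns a list of dicts, best first, with "p" (0 to 1); they miss things now and then, are a little off and sometimes report something else, mostly with a low value. They report only what shows in the picture. A call takes as long as a camera call. They do not tell look-alikes from the thing itself.
- vision.boxes_of(name, picture): "at" ([x, y, z] in mm, in world coordinates, good to about 4 mm: the middle of the surface that is visible of it).
- vision.trace(name, picture): "pixels" (400x640 bool, what is visible of it).
- vision.landmark_of(name, picture): "at" ([x, y, z] in mm, in world coordinates, good to about 4 mm: a listed point, or the origin of a listed thing).
The state is a dict: "clock": time; "joint_pos": joint angles; "qvel": joint speeds; "joint_torque": joint torques, N m; "position": TCP position; "ee_rot": TCP orientation; "contact_force": force on the tool from outside, world axes, zero at the start; "torque": the same for the moment, N m; "finger_gap": finger opening in mm; "finger_force": force on a finger pad.
Only numpy, scipy, OpenCV 4.12 (cv2) and the standard library are available. Lean on these libraries where they do the work, as an engineer would, in place of code of your own. Each camera call takes 0.05 s, during which the arm holds its last target. There are 200 camera calls.

TASK

Lay the loose steel test coupon flat in the empty cradle of the measuring stage, between the side lips of both its saddles, with its wide head pointing the same way as the head of the reference coupon lying next to it, and let go of it. Then take the shutter lever by its upright black post, swing it against its spring all the way to its stop, and finish while still holding it there with the fingers. Leave the reference coupon and the other things on the bench where they are.

Things in the scene. Friction and masses are not known exactly. Their poses are not given: they have to be found in the camera images.
- coupon: the loose coupon, lying on the bench: a flat bright steel test coupon: 148 mm long, 14 mm thick, a 16 mm wide shank and, over the last 30 mm of one end, a 28 mm wide head; about 0.1 kg. Origin at half its length and width, on its underside; x points along it to the wide head, z up
- coupon_mid (a point): centre of the loose coupon, on the shank at half its 148 mm length and half-way up (7 mm above its underside), the place to grip it; same axes. The shank is 16 mm wide from 74 mm behind this point (-x) to 44 mm ahead of it (+x), the head 28 mm wide from there to 74 mm ahead. The centre of mass is about 8 mm ahead
- coupon_head (a point): centre of the wide head of the loose coupon, 59 mm from coupon_mid along its x
- reference_mid (a point): centre of the reference coupon, the same shape and size, already lying in the other cradle, 70 mm from the empty one (leave it); x points along it to its wide head, always along the stage's +x
- reference_head (a point): centre of the reference coupon's wide head, 59 mm along its x
- stage: measuring stage, fixed to the bench: grey plate 220 x 280 x 12 mm with two black cradles, the pivot of the shutter lever and a low white window block (top 40 mm above the bench). Origin on the bench under it, z up; the plate spans x -100 to 120, y -140 to 140 mm. The empty cradle runs along x at y -100 mm, the reference's at y -30 mm; the pivot is at x 30, y 50 mm
- cradle (a point): centre of the empty cradle where the coupon's underside rests, 36 mm above the bench; axes as the stage, x along the cradle. Two saddles, each 10 mm long, 30 mm before and behind it; each has side lips 23 mm apart inside, 6 mm thick, 10 mm high. Between the saddles 50 mm are free for fingers, down to the plate 24 mm below. coupon_mid belongs 7 mm above this point, wide head on the +x side
- lever_pivot (a point): the lever's upright pivot axis, at the underside of the lever, 45 mm above the bench; same axes as the stage
- lever (a joint): shutter lever angle in rad: 0 at rest, 1.1 at its stop, growing clockwise seen from above. At 0 it points along the stage's -x from the pivot, at 1.1 it has swung 63 degrees towards the stage's +y. A spring drives it back to 0: at the post 2.5 N at rest, 8 N at the stop. It is 8 mm thick, 45 to 53 mm above the bench, with a short round vane beyond the pivot
- post (a point): the lever's upright black round post, 16 mm in diameter and 55 mm tall, 100 mm from the pivot axis, standing on the lever from 53 to 108 mm above the bench. This point, where to take it, is on its axis, 83 mm above the bench, 25 mm below its top
- reagent: bystander: a glass jar with a blue cap, 64 mm in diameter, 130 mm tall; origin under its centre
- dish: bystander: a low white dish, 90 mm in diameter, 18 mm tall; origin under its centre
- spatula: bystander: a spoon-ended steel spatula lying flat, 160 mm long; its own x runs along it
Mind the look-alikes: they are no part of the job. What is shaped like the coupon but turquoise is not meant.

How it is judged:
By the outcome, as a careful person would: the job done as asked, in the order asked, and still so for the second after the job is handed in, while the arm keeps its last pose, push and grip.
It also fails if it takes over 45 s, if anything falls off the work surface, if the arm or the gripper's body presses on something with over 40 N, if the wrist force passes 120 N, or if a joint passes its speed limit or range.

## Working session

There is one attempt and no reset: what is moved stays moved. The work goes in short steps, Python scripts to look and compute and a tool call to move; the robot and the scene stay as the last step left them, time stands still between calls to the robot, and variables do not carry over. Pictures are saved under pics/ and viewed, at most 10 in all, crops included, and the job is handed in when it is done.

Besides the shell and the picture viewer there is one more tool, called after "Request:" as a command line: name --pt "numbers of a row" for each row, then --argument value for the rest. arm_command: Moves the arm, as the interface text tells. Its arguments: {"type":"object","properties":{"travel":{"type":"array","items":{"type":"array","items":{"type":"number"}}},"yaw":{"type":"array","items":{"type":"number"}},"fingers":{"type":"number"}},"required":["travel","yaw"]}

```bash
mkdir -p pics
cat > h.py <<'E'
import numpy as np, cv2
from station import get_state, vision, ticket
def lm(names, pic, f='landmark_of'):
    for n in names:
        r = getattr(vision,f)(n,pic)
        print(f[:4], n, [(np.round(d['at'],0).tolist(), round(d['p'],2)) for d in r[:3]])
def px2w(pic,u,v):
    "deprojects pixels (arrays) using depth"
    d=pic['depth'][v,u]
    K=np.array([[pic['fx'],0,pic['cx']],[0,pic['fy'],pic['cy']],[0,0,1]])
    p=cv2.undistortPoints(np.stack([u,v],1).astype(np.float64).reshape(-1,1,2),K,np.array(pic['dist'])).reshape(-1,2)
    P=np.c_[p*d[:,None],d,np.ones(len(d))]
    T=np.array(pic['cam_to_world'])
    return (P@T.T)[d>0][:,:3]
E
python3 - <<'E'
from h import *
s=get_state(); print({k:np.round(v,2).tolist() for k,v in s.items()})
for c in ['top','scene']:
    p=vision.camera(c); cv2.imwrite(f'pics/{c}0.png',p['color'])
    print(c, np.round(p['cam_to_world'],2).tolist())
    lm(['coupon_mid','coupon_head','reference_mid','reference_head','stage','cradle','lever_pivot','post','reagent','dish','spatula'],p)
E
```

```text
{'clock': 0.0, 'joint_pos': [-1.29, 0.48, 0.02, 1.56, -0.01, 1.11, -0.08], 'qvel': [-0.0, -0.0, -0.0, -0.0, 0.0, -0.0, 0.0], 'joint_torque': [-0.0, -59.64, 1.61, -28.12, 0.01, 0.01, -0.0], 'position': [254.41, 624.59, 230.34], 'ee_rot': [-0.6, -3.08, 0.0], 'contact_force': [0.39, 0.0, -0.02], 'torque': [0.07, -0.0, 0.05], 'finger_force': 0.0, 'finger_gap': 85.33}
top [[0.02, -0.99, 0.12, 415.16], [-1.0, -0.02, -0.01, 68.69], [0.01, -0.12, -0.99, 1357.28], [0.0, 0.0, 0.0, 1.0]]
land coupon_mid [([388.0, -332.0, 9.0], 0.9), ([561.0, -260.0, 7.0], 0.77), ([488.0, 119.0, 85.0], 0.58)]
land coupon_head [([330.0, -303.0, 2.0], 0.91), ([615.0, -226.0, 5.0], 0.71), ([557.0, 429.0, -1.0], 0.5)]
land reference_mid [([579.0, 55.0, 39.0], 0.71)]
land reference_head [([637.0, 68.0, 46.0], 0.59)]
land stage [([566.0, 83.0, -2.0], 0.86)]
land cradle [([590.0, -17.0, 35.0], 0.59)]
land lever_pivot [([590.0, 142.0, 48.0], 0.72)]
land post [([489.0, 115.0, 82.0], 0.79)]
land reagent [([757.0, -220.0, -1.0], 0.82)]
land dish [([370.0, 420.0, -2.0], 0.91)]
land spatula [([553.0, 426.0, 3.0], 0.71)]
scen
[... 177 characters left out ...]
0, 8.0], 0.74)]
land coupon_head [([611.0, -224.0, 12.0], 0.75), ([334.0, -308.0, 8.0], 0.75), ([559.0, -255.0, -4.0], 0.26)]
land reference_mid [([581.0, 55.0, 48.0], 0.87), ([584.0, -17.0, 37.0], 0.27)]
land reference_head [([630.0, 69.0, 42.0], 0.77), ([566.0, 85.0, 1.0], 0.5)]
land stage [([632.0, 67.0, 42.0], 0.68), ([567.0, 86.0, 2.0], 0.64), ([487.0, 118.0, 79.0], 0.5)]
land cradle [([588.0, -16.0, 38.0], 0.96)]
land lever_pivot [([590.0, 142.0, 44.0], 0.56)]
land post [([488.0, 119.0, 82.0], 0.62)]
land reagent [([756.0, -221.0, 1.0], 0.72)]
land dish [([369.0, 419.0, -1.0], 0.73), ([558.0, -258.0, -2.0], 0.58), ([608.0, -229.0, 7.0], 0.57)]
land spatula [([554.0, 420.0, 1.0], 0.72)]
```

View pics/top0.png

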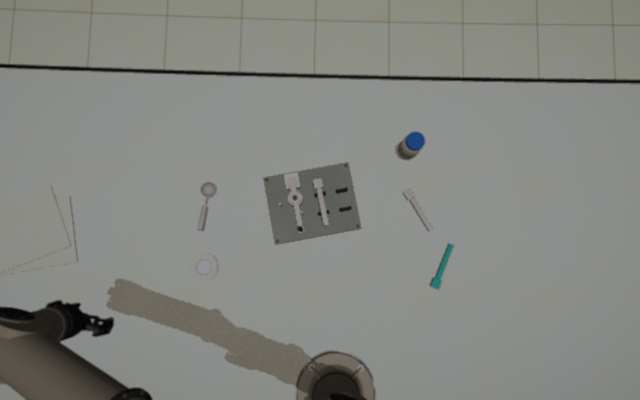

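View pics/scene0.png

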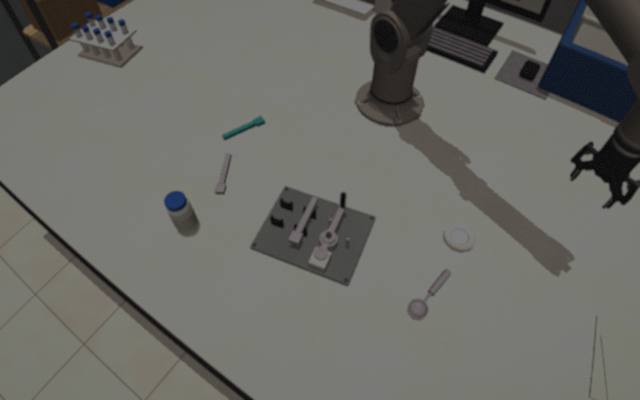

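The top view shows the steel coupon at about (418,210) with its head at (408,192). The turquoise look-alike is at (442,266). On the stage, the reference is at (320,200), the empty saddles at (342,190) and (345,209), and the post at (300,229). I'll refine the axes next.

```bash
cat >> h.py <<'E'
def fit(name,pic,near,zr,r=110):
    "axis of the top surface of a traced thing: centre of bounding rectangle, size, angle"
    for d in vision.trace(name,pic):
        v,u=np.nonzero(d['pixels'])
        if len(u)<20: continue
        w=px2w(pic,u,v)
        w=w[(w[:,2]>zr[0])&(w[:,2]<zr[1])&(np.hypot(*(w[:,:2]-near).T)<r)]
        if len(w)<20: continue
        q=cv2.minAreaRect(w[:,:2].astype(np.float32))
        m=w[:,:2].mean(0); e,V=np.linalg.eigh(np.cov(w[:,:2].T))
        print(name,round(d['p'],2),len(w),'rect',np.round(q[0],1),np.round(q[1],1),round(q[2],1),'mean',m.round(1),'pca',np.degrees(np.arctan(V[1,1]/V[0,1])).round(1),'z',np.median(w[:,2]).round(1))
E
python3 - <<'E'
from h import *
for c in ['top','scene']:
    p=vision.camera(c); print(c,p['fx'])
    fit('coupon',p,(561,-260),(5,25))
    fit('reference_mid',p,(580,55),(30,70))
    fit('stage',p,(566,84),(4,20),250)
    fit('post',p,(488,117),(95,125),40)
    # dark pixels = saddles/lips in region
    vv,uu=np.mgrid[150:300,230:400] if c=='top' else np.mgrid[180:260,260:340]
    u,v=uu.ravel(),vv.ravel()
    ok=p['depth'][v,u]>0; u,v=u[ok],v[ok]
    w=px2w(p,u,v); col=p['color'][v,u].max(1)
    k=(w[:,2]>25)&(w[:,2]<60)&(np.hypot(w[:,0]-589,w[:,1]+16)<48)
    k&=(w[:,1]<18)
    e=w[k]; print('cradle',len(e),e.mean(0).round(1),cv2.minAreaRect(e[:,:2].astype(np.float32)))
E
```

```text
top 423.0509010249605
coupon 0.61 281 rect [ 560.6 -254.5] [144.7  28. ] 27.2 mean [ 568.4 -252.8] pca 30.9 z 14.3
reference_mid 0.66 212 rect [577.8  50.3] [140.9  25.1] 14.7 mean [588.9  55.4] pca 12.1 z 50.5
reference_mid 0.47 548 rect [587.9  61.8] [174.3 189.2] 15.0 mean [581.2 102.8] pca 84.0 z 49.6
stage 0.59 4885 rect [577.6  83.2] [225.  280.5] 11.6 mean [571.7  80.5] pca -74.6 z 12.4
post 0.94 22 rect [488.6 114.3] [12.1 12. ] 1.6 mean [488.3 115. ] pca 28.0 z 107.8
cradle 81 [588.7 -16.7  39.1] ((587.0228271484375, -16.8808650970459), (69.85458374023438, 34.29207992553711), 11.832246780395508)
scene 410.9810152528363
coupon 0.81 248 rect [ 564.4 -256.9] [152.8  26.5] 33.9 mean [ 571.9 -248.3] pca 31.7 z 10.8
reference_mid 0.79 414 rect [578.6  58. ] [150.1  28.5] 12.3 mean [589.9  61.4] pca 12.2 z 46.9
stage 0.74 5570 rect [579.   86.9] [220.9 279.8] 12.4 mean [585.6  93.4] pca -71.9 z 9.5
cradle 150 [591.2 -11.2  35.2] ((588.9012451171875, -11.896482467651367), (73.91830444335938, 36.39023208618164), 11.51899528503418)
```

Request:
arm_command --pt "0.64 -0.92 0" --pt "0.64 -0.92 0" --pt "0.64 -0.92 0" --pt "0.64 -0.92 0" --pt "0.64 -0.92 0" --pt "0.64 -0.92 0" --pt "0.64 -0.92 0" --pt "0.64 -0.92 0" --yaw '[-0.8,-0.8,-0.8,-0.8,-0.8,-0.8,-0.8,-0.8]' --fingers -0.2

```text
clock: 2.5
position: [408.9, 403.2, 231.5]
ee_rot: [-1.434, -2.795, -0.001]
contact_force: [0.7, 0.0, -0.1]
finger_gap: 51.2
finger_force: 0.0
```

Request:
arm_command --pt "0.64 -0.92 0" --pt "0.64 -0.92 0" --pt "0.64 -0.92 0" --pt "0.64 -0.92 0" --pt "0.64 -0.92 0" --pt "0.64 -0.92 0" --pt "0.64 -0.92 0" --pt "0.64 -0.92 0" --yaw '[-0.8,-0.8,-0.8,-0.8,-0.8,-0.8,-0.8,-0.8]'

```text
clock: 3.3
position: [562.5, 182.5, 231.5]
ee_rot: [2.149, 2.292, 0.001]
contact_force: [0.1, 0.9, 0.2]
finger_gap: 51.2
finger_force: 0.0
```

Request:
arm_command --pt "0 -0.92 0" --pt "0 -0.92 0" --pt "0 -0.92 0" --pt "0 -0.92 0" --pt "0 -0.92 0" --pt "0 -0.92 0" --pt "0 -0.92 0" --pt "0 -0.92 0" --yaw '[-0.8,-0.8,-0.8,-0.8,-0.8,-0.8,-0.8,-0.8]'

```text
clock: 4.1
position: [561.6, -39.4, 231.4]
ee_rot: [-2.7, -1.607, -0.0]
contact_force: [0.4, -0.3, 0.3]
finger_gap: 51.4
finger_force: 0.0
```

Request:
arm_command --pt "0 -0.92 -0.5" --pt "0 -0.92 -0.5" --pt "0 -0.92 -0.5" --pt "0 -0.92 -0.5" --pt "0 -0.92 -0.5" --pt "0 -0.92 -0.5" --pt "0 -0.92 0" --pt "0 -0.7 0" --yaw '[-0.8,-0.8,-0.8,-0.8,-0.8,-0.8,-0.8,-0.8]'

```text
clock: 4.9
position: [560.8, -254.4, 141.0]
ee_rot: [3.038, 0.798, -0.001]
contact_force: [-0.3, -0.9, -0.0]
finger_gap: 51.1
finger_force: 0.0
```

Request:
arm_command --pt "0.04 -0.08 -0.9" --pt "0 0 -0.9" --pt "0 0 -0.9" --pt "0 0 -0.8" --pt "0 0 -0.6" --pt "0 0 -0.35" --pt "0 0 -0.1" --pt "0 0 0" --yaw '[0.38,0,0,0,0,0,0,0]'

```text
clock: 5.7
position: [563.3, -254.2, 5.1]
ee_rot: [3.022, 0.858, 0.001]
contact_force: [-0.3, -0.4, 0.5]
finger_gap: 51.2
finger_force: 0.0
```

Run:
```python
from h import *
print(get_state()['position'])
p=vision.camera('scene'); 
cv2.imwrite('pics/s1.png',cv2.resize(p['color'][100:240,150:350],None,fx=4,fy=4)[:600])
p=vision.camera('top'); lm(['coupon_mid','coupon_head'],p)
```

```text
[ 563.33397868 -254.15251872    5.11767447]
land coupon_mid [([387.0, -333.0, 6.0], 0.58)]
land coupon_head [([329.0, -302.0, 2.0], 0.69), ([615.0, -225.0, 10.0], 0.45)]
```

View pics/s1.png

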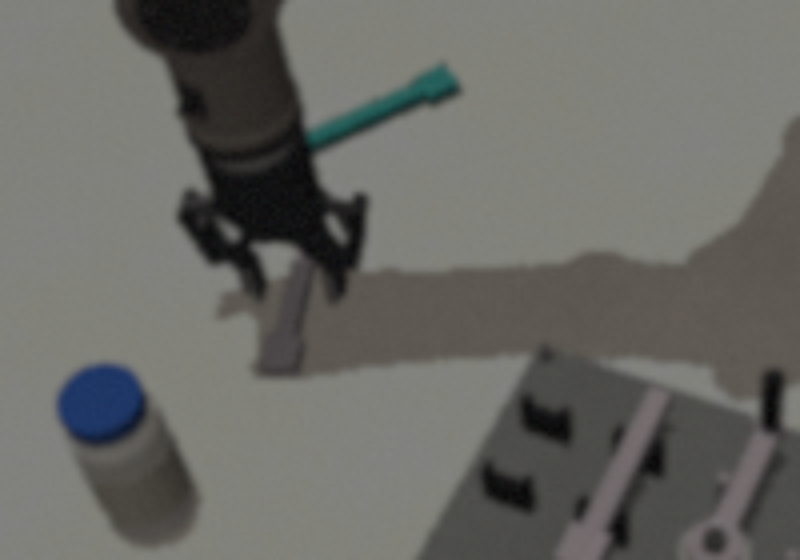

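The fingers straddle the shank, with the coupon centred between them at crop (295,290). I'll lower slightly and close.

Request:
arm_command --pt "0 0 -0.07" --pt "0 0 0" --pt "0 0 0" --pt "0 0 0" --pt "0 0 0" --pt "0 0 0" --pt "0 0 0" --pt "0 0 0" --yaw '[0,0,0,0,0,0,0,0]' --fingers 1

```text
clock: 6.7
position: [563.3, -254.0, 3.2]
ee_rot: [3.022, 0.859, 0.001]
contact_force: [0.2, 0.4, 5.5]
finger_gap: 14.4
finger_force: 61.0
```

Request:
arm_command --pt "0 0 0.3" --pt "0 0 0.6" --pt "0 0 0.8" --pt "0 0 0.8" --pt "0 0 0.6" --pt "0 0 0.3" --pt "0 0 0" --pt "0 0 0" --yaw '[0,0,0,0,0,0,0,0]'

```text
clock: 7.5
position: [562.8, -253.5, 104.4]
ee_rot: [-3.021, -0.859, 0.0]
contact_force: [0.6, -0.2, -1.6]
finger_gap: 14.3
finger_force: 60.2
```

Run:
```python
from h import *
s=get_state();P=np.array(s['position']);print(P.round(1),s['finger_gap'],s['finger_force'],np.round(s['ee_rot'],3))
for c in ['top','scene']:
    p=vision.camera(c); lm(['coupon_mid','coupon_head'],p); fit('coupon',p,P[:2],(60,140))
    if c=='scene': cv2.imwrite('pics/s2.png',cv2.resize(p['color'][60:200,150:350],None,fx=4,fy=4))
```

```text
[ 562.8 -253.5  104.4] 14.316350447852857 60.177133083343506 [-3.021 -0.859  0.   ]
land coupon_mid [([561.0, -257.0, 107.0], 0.44)]
land coupon_head [([614.0, -224.0, 113.0], 0.43)]
coupon 0.49 133 rect [ 600.2 -231.2] [52.2 28.5] 33.0 mean [ 602.8 -228.1] pca 29.1 z 114.9
land coupon_mid [([387.0, -330.0, 4.0], 0.67), ([560.0, -257.0, 108.0], 0.6)]
land coupon_head [([336.0, -308.0, 6.0], 0.68), ([610.0, -226.0, 108.0], 0.66)]
coupon 0.76 207 rect [ 561.7 -250.7] [146.3  28.2] 29.9 mean [ 594.  -231.4] pca 30.4 z 111.5
```

View pics/s2.png

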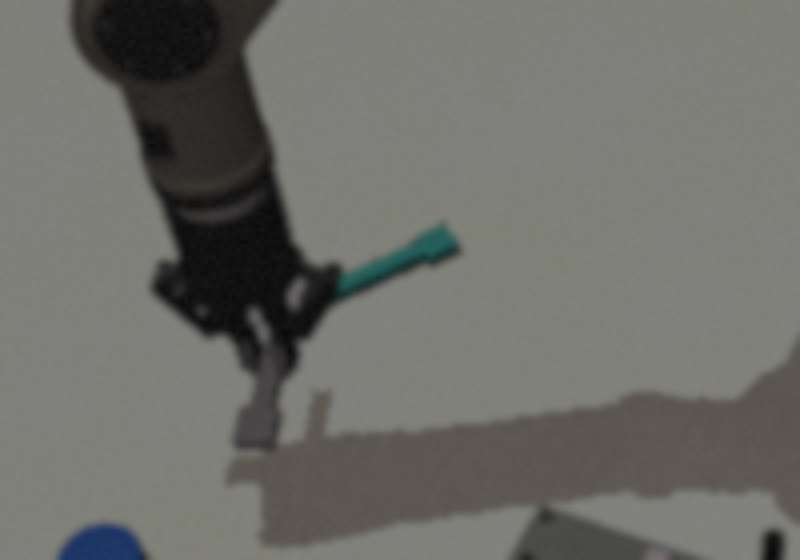

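The coupon is held level with its head to the lower left at crop (255,425). I'll carry it above the cradle.

Request:
arm_command --pt "0.1 0.6 0" --pt "0.1 0.9 0" --pt "0.1 0.9 0" --pt "0.1 0.9 0" --pt "0.1 0.9 0" --pt "0.1 0.9 0" --pt "0.1 0.9 0" --pt "0.1 0.9 0" --yaw '[-0.4,-0.5,-0.5,-0.5,-0.5,-0.5,-0.5,-0.5]'

```text
clock: 8.7
position: [587.1, -45.7, 104.7]
ee_rot: [3.124, 0.332, 0.0]
contact_force: [1.0, 0.4, -0.8]
finger_gap: 14.4
finger_force: 60.2
```

Request:
arm_command --pt "0.16 0.8 0" --pt "0 0.27 0" --pt "0 0 0" --pt "0 0 0" --pt "0 0 0" --pt "0 0 0" --pt "0 0 0" --pt "0 0 0" --yaw '[0,0,0,0,0,0,0,0]'

```text
clock: 9.5
position: [591.8, -15.3, 104.8]
ee_rot: [3.124, 0.334, 0.0]
contact_force: [-0.5, 0.4, -0.1]
finger_gap: 14.4
finger_force: 60.2
```

Run:
```python
from h import *
s=get_state();P=np.array(s['position']);r=s['ee_rot'];print(P.round(1),s['finger_gap'],s['finger_force'],'axis',np.degrees(2*np.arctan(r[1]/r[0])))
for c in ['top','scene']:
    p=vision.camera(c); lm(['coupon_mid','coupon_head','cradle','reference_mid','reference_head'],p); fit('coupon',p,P[:2],(80,140)); fit('reference_mid',p,(580,55),(40,70)); fit('stage',p,(566,84),(4,20),250)
    if c=='scene': cv2.imwrite('pics/s3.png',cv2.resize(p['color'][130:290,230:390],None,fx=3.7,fy=3.7))
```

```text
[591.8 -15.3 104.8] 14.386322537981558 60.18096327781677 axis 12.19009060074761
land coupon_mid [([384.0, -334.0, 11.0], 0.57)]
land coupon_head [([330.0, -308.0, 4.0], 0.63)]
land cradle []
land reference_mid [([581.0, 52.0, 41.0], 0.53)]
land reference_head [([489.0, 115.0, 84.0], 0.74), ([633.0, 69.0, 43.0], 0.61), ([756.0, -222.0, 0.0], 0.33)]
reference_mid 0.54 401 rect [585.2 115.9] [105.7 169.6] 63.3 mean [579.3 130. ] pca 8.3 z 51.2
reference_mid 0.51 110 rect [618.6  63.5] [56.9 25.1] 1.3 mean [624.3  62.8] pca 12.4 z 50.4
land coupon_mid [([588.0, -19.0, 110.0], 0.75), ([385.0, -331.0, 4.0], 0.44), ([558.0, 424.0, -1.0], 0.3)]
land coupon_head [([651.0, -3.0, 111.0], 0.84), ([336.0, -308.0, 8.0], 0.65)]
land cradle [([584.0, -16.0, 38.0], 0.67)]
land reference_mid [([581.0, 56.0, 45.0], 0.58)]
land reference_head [([635.0, 67.0, 43.0], 0.83)]
coupon 0.86 219 rect [626.9  -4.3] [73.4 27.9] 11.9 mean [635.8  -1.9] pca 12.1 z 112.8
reference_mid 0.71 378 rect [577.3  57.9] [150.9  28.4] 12.3 mean [590.1  61.1] pca 12.4 z 47.1
stage 0.89 5376 rect [578.2  87. ] [223.  278.3] 12.1 mean [586.8  99.2] pca -63.6 z 9.4
```

View pics/s3.png

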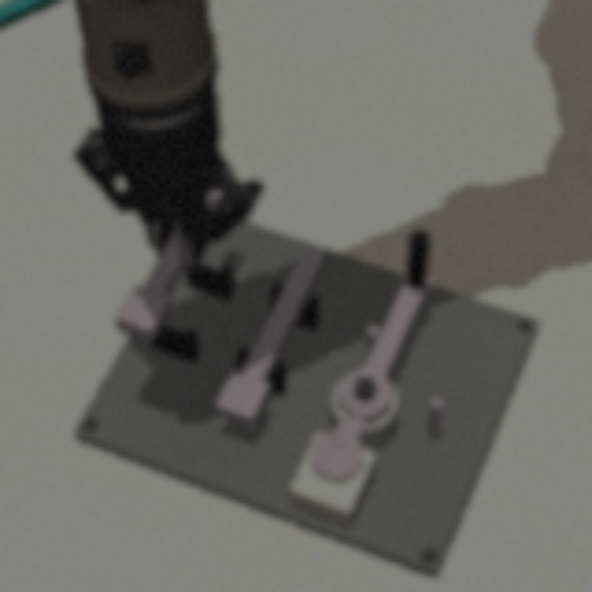

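The coupon hangs over the cradle with its head on the same side as the reference's head (crop (140,310) against (240,395)). Its lateral offset from the saddles is within about 1 mm, so I'll lower it.

Request:
arm_command --pt "0 0 -0.4" --pt "0 0 -0.5" --pt "0 0 -0.5" --pt "0 0 -0.4" --pt "0 0 -0.2" --pt "0 0 -0.1" --pt "0 0 -0.07" --pt "0 0 0" --yaw '[0,0,0,0,0,0,0,0]'

```text
clock: 11.2
position: [592.0, -14.8, 39.7]
ee_rot: [3.124, 0.335, 0.001]
contact_force: [-0.2, 0.8, -0.6]
finger_gap: 14.1
finger_force: 60.2
```

Run:
```python
from h import *
s=get_state();P=np.array(s['position']);print(P.round(1),np.round(s['contact_force'],1),np.round(s['torque'],2))
for c in ['top','scene']:
    p=vision.camera(c); fit('coupon',p,P[:2],(35,140)); 
    if c=='scene': cv2.imwrite('pics/s4.png',cv2.resize(p['color'][160:270,240:350],None,fx=5.4,fy=5.4))
```

```text
[592.  -14.8  39.7] [-0.2  0.8 -0.6] [-0.03  0.03  0.03]
coupon 0.51 244 rect [603.   -7.9] [122.4  27.9] 10.0 mean [631.3  -2.3] pca 11.3 z 48.1
```

View pics/s4.png

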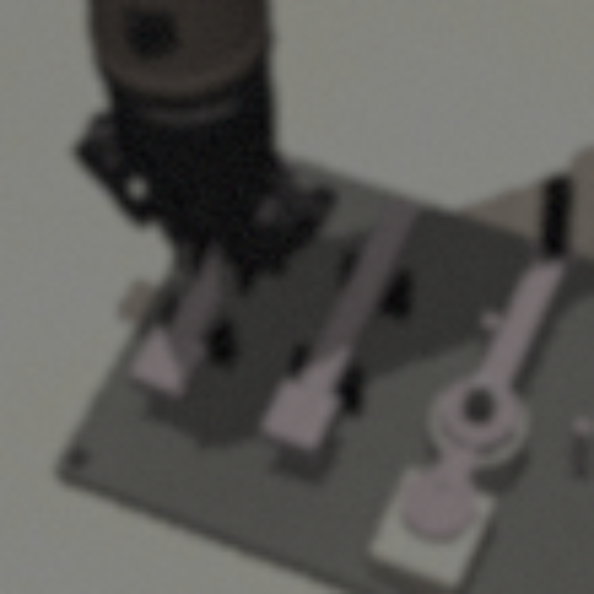

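The coupon sits between the lips of the front saddle (crop (195,340)) with no contact force. I'll release and back off.

Request:
arm_command --pt "0 0 0" --pt "0 0 0" --pt "0 0 0" --pt "0 0 0" --pt "0 0 0" --pt "0 0 0" --pt "0 0 0" --pt "0 0 0" --yaw '[0,0,0,0,0,0,0,0]' --fingers 0.2

```text
clock: 12.2
position: [591.8, -14.8, 39.6]
ee_rot: [3.124, 0.335, 0.0]
contact_force: [0.7, -1.4, 0.2]
finger_gap: 34.1
finger_force: 0.0
```

Request:
arm_command --pt "0 0 0.3" --pt "0 0 0.6" --pt "0 0 0.9" --pt "0 0 0.9" --pt "0 0 0.9" --pt "0 0 0.5" --pt "0 0 0" --pt "0 0 0" --yaw '[0,0,0,0,0,0,0,0]'

```text
clock: 13.0
position: [591.5, -14.4, 162.2]
ee_rot: [-3.123, -0.335, 0.0]
contact_force: [0.5, 0.5, -0.6]
finger_gap: 34.2
finger_force: 0.0
```

Request:
arm_command --pt "-0.57 0.72 0" --pt "-0.57 0.72 0" --pt "-0.57 0.72 0" --pt "-0.57 0.73 0" --pt "-0.57 0.73 0" --pt "-0.57 0.73 0" --pt "0 0 0" --pt "0 0 0" --yaw '[1,1,1,1,1,1,0,0]' --fingers -0.2

```text
clock: 13.8
position: [488.4, 116.0, 161.7]
ee_rot: [2.93, 1.133, -0.003]
contact_force: [1.0, 0.2, 0.7]
finger_gap: 51.3
finger_force: 0.0
```

Run:
```python
from h import *
s=get_state();P=np.array(s['position']);print(P.round(1),np.round(s['ee_rot'],3),s['finger_gap'])
for c in ['top','scene']:
    p=vision.camera(c); lm(['post','coupon_mid','coupon_head','lever_pivot'],p); fit('coupon',p,(588,-15),(35,80)); fit('reference_mid',p,(578,55),(35,80),90)
    if c=='scene': cv2.imwrite('pics/s5.png',cv2.resize(p['color'][150:290,230:390],None,fx=4,fy=4))
```

```text
[488.4 116.  161.7] [ 2.93   1.133 -0.003] 51.2820285968581
land post []
land coupon_mid [([592.0, -16.0, 44.0], 0.7), ([389.0, -334.0, 7.0], 0.67)]
land coupon_head [([328.0, -302.0, 3.0], 0.71), ([649.0, -2.0, 45.0], 0.55)]
land lever_pivot [([587.0, 142.0, 46.0], 0.8)]
coupon 0.53 239 rect [587.9 -14.4] [147.2  27. ] 9.2 mean [594.5 -15.7] pca 11.7 z 50.5
reference_mid 0.66 283 rect [577.   50.5] [147.9  27.6] 14.7 mean [583.2  54.3] pca 12.5 z 50.3
land post [([488.0, 118.0, 82.0], 0.91)]
land coupon_mid [([388.0, -329.0, 7.0], 0.52)]
land coupon_head [([338.0, -308.0, 8.0], 0.88), ([645.0, -4.0, 45.0], 0.84)]
land lever_pivot [([591.0, 140.0, 45.0], 0.96)]
coupon 0.8 343 rect [590.3 -11. ] [147.8  27.6] 11.2 mean [604.5  -7.6] pca 12.1 z 47.0
coupon 0.51 106 rect [601.8  26.2] [113.5 106. ] 11.1 mean [584.1  25.6] pca -63.6 z 42.1
reference_mid 0.6 378 rect [580.3  58.9] [145.3  28.3] 11.8 mean [593.  62.] pca 12.2 z 47.2
```

View pics/s5.png

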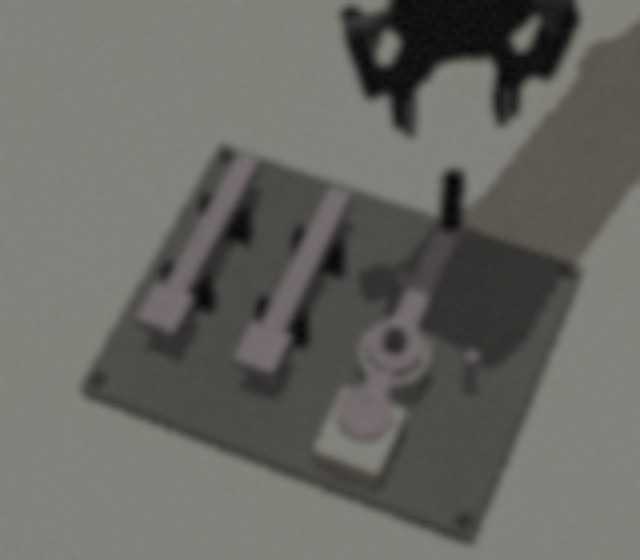

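The coupon lies flat in both saddles, parallel to the reference and at the same height, with its head at crop (165,308). The post, at crop (452,200), is under the open gripper. I'll descend and grip it.

Request:
arm_command --pt "0 0.03 -0.5" --pt "0 0 -0.8" --pt "0 0 -0.8" --pt "0 0 -0.7" --pt "0 0 -0.36" --pt "0 0 -0.1" --pt "0 0 0" --pt "0 0 0" --yaw '[0,0,0,0,0,0,0,0]'

```text
clock: 15.3
position: [489.9, 116.8, 65.6]
ee_rot: [-2.931, -1.132, -0.002]
contact_force: [-0.1, 1.3, -0.5]
finger_gap: 51.1
finger_force: 0.0
```

Request:
arm_command --pt "0 0 0" --pt "0 0 0" --pt "0 0 0" --pt "0 0 0" --pt "0 0 0" --pt "0 0 0" --pt "0 0 0" --pt "0 0 0" --yaw '[0,0,0,0,0,0,0,0]' --fingers 1

```text
clock: 16.1
position: [488.9, 117.5, 65.4]
ee_rot: [-2.929, -1.132, 0.0]
contact_force: [-3.3, 1.3, 7.8]
finger_gap: 14.6
finger_force: 58.3
```

Run:
```python
from h import *
s=get_state();P=np.array(s['position'])[:2];print(np.round(s['position'],1),np.round(s['contact_force'],1),s['finger_gap'])
piv=np.array([588,139.8]); d=P-piv; R=100; print('r',np.hypot(*d),'ang',np.degrees(np.arctan2(*d[::-1])))
# arc: rigid rotation clockwise about pivot, 13 rows of 63.03 deg/13, units of 30 mm
# use ray direction at stage yaw 12.2, radius 100
a0=np.radians(180+12.2)
for n in (16,):
    pts=np.array([[np.cos(a0-1.1*t/n),np.sin(a0-1.1*t/n)] for t in range(n+1)])*R
    print((np.diff(pts,axis=0)/30).round(2).tolist(), np.degrees(1.1)/n/5)
```

```text
[488.9 117.5  65.4] [-3.3  1.3  7.8] 14.598396344813487
r 101.572244838216 ang -167.29663768472471
[[-0.04, 0.23], [-0.03, 0.23], [-0.01, 0.23], [0.01, 0.23], [0.02, 0.23], [0.04, 0.23], [0.05, 0.22], [0.07, 0.22], [0.08, 0.21], [0.1, 0.21], [0.11, 0.2], [0.13, 0.19], [0.14, 0.18], [0.15, 0.17], [0.16, 0.16], [0.17, 0.15]] 0.787816968304882
```

Request:
arm_command --pt "-0.04 0.23 0" --pt "-0.03 0.23 0" --pt "-0.01 0.23 0" --pt "0.01 0.23 0" --pt "0.02 0.23 0" --pt "0.04 0.23 0" --pt "0.05 0.22 0" --pt "0.07 0.22 0" --yaw '[-0.79,-0.79,-0.79,-0.79,-0.79,-0.79,-0.79,-0.79]'

```text
clock: 16.9
position: [492.3, 171.0, 65.4]
ee_rot: [-3.128, -0.287, 0.001]
contact_force: [-3.3, -2.0, 6.6]
finger_gap: 14.4
finger_force: 58.8
```

Request:
arm_command --pt "0.08 0.21 0" --pt "0.1 0.21 0" --pt "0.11 0.2 0" --pt "0.13 0.19 0" --pt "0.14 0.18 0" --pt "0.15 0.17 0" --pt "0.16 0.16 0" --pt "0.17 0.15 0" --yaw '[-0.79,-0.79,-0.79,-0.79,-0.79,-0.79,-0.79,-0.79]'

```text
clock: 17.7
position: [523.0, 215.3, 65.4]
ee_rot: [3.089, -0.574, -0.003]
contact_force: [-4.9, -2.1, 8.0]
finger_gap: 14.4
finger_force: 59.0
```

Run:
```python
from h import *
s=get_state();P=np.array(s['position'])[:2];print(np.round(s['position'],1),np.round(s['contact_force'],1),np.round(s['torque'],2),s['finger_gap'])
d=P-np.array([588,139.8]); print(np.hypot(*d), 192.2-np.degrees(np.arctan2(d[1],d[0])))
```

```text
[523.  215.3  65.4] [-4.9 -2.1  8. ] [-0.38  0.9   0.32] 14.423830290065581
99.65863961811152 61.487426095008516
```

Request:
arm_command --pt "0.03 0.02 0" --pt "0.03 0.02 0" --pt "0.03 0.02 0" --pt "0 0 0" --pt "0 0 0" --pt "0 0 0" --pt "0 0 0" --pt "0 0 0" --yaw '[-0.2,0,0,0,0,0,0,0]'

```text
clock: 18.5
position: [524.3, 216.4, 65.3]
ee_rot: [3.083, -0.597, -0.007]
contact_force: [-9.4, -2.8, 13.2]
finger_gap: 14.7
finger_force: 59.7
```

Request:
arm_command --pt "0.03 0.03 0" --pt "0.03 0.03 0" --pt "0.03 0.03 0" --pt "0 0 0" --pt "0 0 0" --pt "0 0 0" --pt "0 0 0" --pt "0 0 0" --yaw '[0,0,0,0,0,0,0,0]'

```text
clock: 19.3
position: [524.6, 216.7, 65.2]
ee_rot: [3.08, -0.6, -0.014]
contact_force: [-17.7, -7.8, 22.7]
finger_gap: 14.9
finger_force: 60.8
```

Run:
```python
from h import *
s=get_state();P=np.array(s['position'])[:2];print(np.round(s['position'],1),np.round(s['contact_force'],1),np.round(s['torque'],2),s['finger_gap'])
for c in ('scene','top'):
    p=vision.camera(c); lm(['post','lever_pivot','coupon_mid','reference_mid'],p)
    if c=='scene': cv2.imwrite('pics/s6.png',cv2.resize(p['color'][150:290,230:390],None,fx=4,fy=4))
```

```text
[524.6 216.7  65.2] [-17.7  -7.8  22.7] [-1.51  3.2   0.27] 14.891269387875356
land post [([522.0, 217.0, 81.0], 0.6)]
land lever_pivot [([590.0, 139.0, 45.0], 0.84), ([555.0, 421.0, -1.0], 0.38), ([580.0, 56.0, 48.0], 0.33)]
land coupon_mid [([588.0, -18.0, 45.0], 0.76), ([386.0, -331.0, 7.0], 0.53)]
land reference_mid [([578.0, 57.0, 45.0], 0.87)]
land post [([524.0, 213.0, 85.0], 0.51)]
land lever_pivot [([590.0, 143.0, 47.0], 0.89), ([759.0, -223.0, -0.0], 0.35)]
land coupon_mid [([591.0, -18.0, 46.0], 0.66), ([387.0, -336.0, 8.0], 0.62)]
land reference_mid [([577.0, 57.0, 38.0], 0.57)]
```

View pics/s6.png

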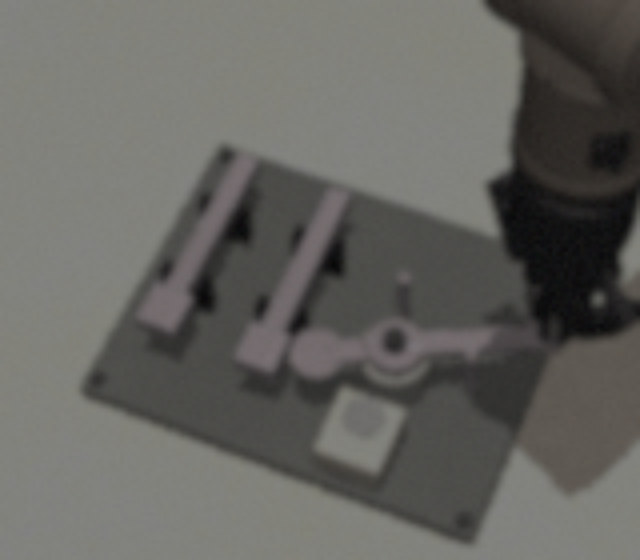

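The lever is against the stop pin near crop (470,355). The last push of about 4 mm moved it under 0.5 mm while the force rose, and the vane has swung off the window. The coupon and reference are undisturbed, so I'm handing in while still holding the post.

```bash
python3 -c "
from station import ticket
print(ticket.job_done())"
```

```text
the job is handed in; nothing more can be done
None
```

The steel coupon lies flat in the empty cradle with its head pointing the same way as the reference's, the shutter lever is held at its stop by the gripped post, and the job was handed in at about 19.4 s (no verdict was returned).

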